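# Clip a fresh casting into the filing fixture

### The arm

A 7-joint arm with a two-finger parallel gripper is mounted at the origin on the work surface. World frame = base frame: x ahead of the robot, y to its left, z up, the work surface at z = 0. Lengths are in m, angles in rad, forces in N, time in s.
With the tool pointing down it reaches from about 0.4 to 0.85 m from the base axis. Payload 10.4 kg.
Tool frame: the origin (TCP) lies midway between the tips of the shut fingers; the grasp point (between the pads) lies 19 mm behind it; z points along the fingers, y is the direction in which the jaws open and shut (so a half turn about z gives the same grasp; the last joint's range is limited). The gripper opens to 87 mm and grips with 3 to 60 N. Pads are 19 mm wide; open, the fingers measure 117 mm over their backs; the gripper's body (75 mm by 190 mm) begins 51 mm behind the grasp point.
Start: joints at [-1.371, 0.332, -0.065, 1.46, 0.022, 1.35, -0.088], TCP at [0.138, 0.61, 0.223] pointing down, gripper open.
Joint ranges: [-2.6, 2.6], [-0.5, 2.12], [-1.47, 1.34], [0.16, 2.42], [-1.27, 4.41], [0.06, 2.06], [-2.6, 2.6]. Speed limits (rad/s): [2.22, 2.22, 2.79, 2.79, 3.14, 3.14, 3.14].

### API

Orientations are given as a rotation vector (axis times angle).
In Python, from workcell import arm gives the robot as it stands. The module is installed in compiled form; this text tells all that it offers.
- The arm moves only by the shell command python3 -m handwheel 'ROWS' [FORCE]. ROWS is JSON, a list that holds one entry, the list of rows, each a list of 7 numbers: the turn, a rotation vector about the tool's x, y, z in degrees, then the shift along the tool's x, y, z in m, then the finger opening in m, from 0 to 0.087. A call has 1 to 5 rows; each row is the pose to reach, as a shift and turn from the pose commanded when the call began, along the tool's axes at that moment; what a row does not reach only later rows make up. A row lasts 1/10 s, in which the tool goes at most 50 mm and 8.59 degrees, less where a joint would pass 70% of its speed; a pose out of reach is approached as far as the arm can. A call with a gripper value outside its range is refused whole. The fingers move at their own pace and stop on an object; FORCE is the grip in N (left out, the last holds). Time passes only in rows, so rows that repeat a pose let the fingers close. It gives the time, the measured TCP pose, the force and the opening at its end, in the units of the state.
- arm.state(): the state, without advancing time (a new reading comes with each control period).
- arm.camera(name): name is "scene" or "top" or "wrist"; returns (picture, depth): 400x640x3 uint8, red, green, blue; 400x640 float32, m along the optical axis (not along the pixel's ray), 0 where there is no reading.
- arm.camera_info(name): a dict with "camera_matrix" (3x3 intrinsics, pixels), "dist" ([k1, k2, p1, p2, k3] as OpenCV has them; the pictures are not rectified), "extrinsics" (4x4, takes a point from camera to world coordinates); the wrist camera has in their place "mount" (4x4, takes a point from camera to tool coordinates, whose origin is the TCP and whose axes are the flange's). Camera axes: x right, y down, z forward; pixel columns grow to the right and rows downward; lengths in m; the calibration is good to about 2 mm. A picture is of the moment at which its call begins: read the wrist's pose just before it. camera_info takes no time and is no camera call.
- arm.finish_job(): hands the job in, once; it reports no verdict.
The state is a dict: "time": time; "q": joint angles; "qvel": joint speeds; "joint_torque": joint torques, N m; "tool_pos": TCP position; "ee_rot": TCP orientation; "wrist_force": force on the tool from outside, world axes, zero at the start; "torque": the same for the moment, N m; "width": finger opening in m.
Only numpy, scipy, OpenCV 4.12 (cv2) and the standard library are available. Lean on these libraries where they do the work, as an engineer would, in place of code of your own. Each camera call takes 0.05 s, during which the arm holds its last target.

### The job

Take the aluminium bar handle off the round moulding board and press it down into the two spring clips of the filing fixture until it snaps fully home in both, with its square gate stub on the open side and its ball end towards the upright stop plate. Press gently: stop pushing as soon as it has snapped in, so as not to squash the rubber pads under it, then let go of it and leave the other things on the bench alone.

Things in the scene. Friction and masses are not known exactly. Their poses are not given: they have to be found in the camera images.
- bar: Loose cast aluminium bar handle, 199 mm long, 0.3 kg, lying flat on the round board at the start. Origin on its underside below the middle of the round bar, axis 18 mm above; x runs along it to the gate stub. Round bar 24 mm diameter, x = -65 to 65 mm; 36 mm ball at the -x end (to x = -96); at the +x end a 36 mm square collar 10 mm thick, then the gate stub.
- bar_mid (a point): Point on the bar's axis at the middle of the round 24 mm part, close to the centre of mass. Axes as the bar's, x towards the gate stub. Ball and collar hold the round part 6 mm clear of what the bar lies on.
- bar_stub (a point): Centre of the free end face of the square gate stub (20 x 20 mm, 28 mm long), on the bar's axis, 103 mm from bar_mid along +x.
- fixture: Fixed steel filing fixture; origin on the bench under the mid-point between its two clips, x along the clip axis, z up. Base plate x = -124 to 62 mm, 120 mm wide, 15 mm thick. Upright stop plate at the -x end (inner face x = -113 mm, top 88 mm above the bench); the +x end is open. Between the clips 66 mm are free for fingers, above the base plate.
- clip_a (a point): Middle of the clip nearer the stop plate (x = -42 mm), on the clip axis, 60 mm above the bench. A clip is 18 mm long in x: a rubber pad between two sprung steel jaws with rounded beads (13 mm apart) that close over the bar, and flared lips, 60 mm apart at their tips 92 mm above the bench, that guide it in.
- clip_b (a point): Middle of the other, equal clip (x = +42 mm). How both feel: a bar laid in the mouths stops about 20 to 23 mm above home; pressed straight down it resists with up to 12 to 18 N in all, the peak at about 18 mm above home; this falls to nothing at about 8 mm, from where the jaws draw it down onto the pads.
- seat (a point): Where bar_mid belongs when home: on the clip axis midway between the clips, 60 mm above the bench. Axes as the fixture's: +x to the open side, -x to the stop plate, z up. The round part is 28 mm longer than the pair of clips, so the bar may lie up to 14 mm either way along x.
- pads (a joint): How far the springy rubber pads under the bar are squashed, in m: 0 unloaded, grows downwards, 0.0003 to 0.0015 under a bar resting home. Stiff: 10 N per mm for both together, with 5 N before they give at all. Their unloaded top is 48 mm above the bench, 12 mm below the seat point.
- board: Fixed round wooden moulding board under the bar, 230 mm diameter, 24 mm thick, dusted with red sand; origin at the centre of its underside.
- mallet: Bystander: wooden mallet, barrel head 84 mm diameter x 110 mm lying, handle about 200 mm; origin under the head.
- mug: Bystander: blue enamel mug, 80 mm diameter, 85 mm tall; origin at the centre of its underside.
- casting: Bystander: brass bow handle casting, about 150 mm long, 22 mm high, lying flat; origin on the bench between its two feet.
Not all that is in view belongs to the job. What is shaped like the fixture but purple or turquoise is not meant. Several things have the shape of the bar; the one meant has the colours described above.

How it is judged:
On the way:
1. the bar is in the mouths of both clips, still above home, lined up with them, with the gripper's fingers on it (z of bar_mid in the frame of seat between 0.01 and 0.045 m and x of bar_mid in the frame of seat between -0.025 and 0.025 m and y of bar_mid in the frame of seat between -0.02 and 0.02 m and angle between the x axis of bar and the x axis of seat, either way round below 0.25 rad and contact force between the fingers and bar above 0.5 N).
At the end, for the whole second after the job is handed in: The bar lies at rest, home in both clips: its middle within 4 mm in height and sideways and 18 mm lengthwise of the seat point, its axis within 4 degrees of the clip axis, the gate stub on the open side, released (z of bar_mid in the frame of seat between -0.004 and 0.004 m and y of bar_mid in the frame of seat between -0.004 and 0.004 m and x of bar_mid in the frame of seat between -0.018 and 0.018 m and x of bar_stub in the frame of seat above 0.06 m and angle between the x axis of bar and the x axis of seat, either way round below 0.07 rad and linear speed of bar below 0.02 m/s); the robot touches nothing.
It fails at once if the bar is rammed on after it has snapped in: the pads are squashed by more than 4 mm (45 N) (value of joint pads above 0.004 m).
It fails at once if a bystander (mallet, mug or brass casting) is moved more than 30 mm (distance of any of mallet, mug, casting from where it was at the start of the episode above 0.03 m).
It also fails if it takes over 38 s, if anything falls off the work surface, if the arm or the gripper's body presses on something with over 40 N, if the wrist force passes 120 N, or if a joint passes its speed limit or range.

## Working session

There is one attempt and no reset: what is moved stays moved. The work goes in short steps, Python scripts to look and compute and a shell command to move; the robot and the scene stay as the last step left them, time stands still between calls to the robot, and variables do not carry over. Pictures are saved under pics/ and viewed, and the job is handed in when it is done.

```bash
mkdir -p pics
cat > h.py <<'E'
import numpy as np, cv2
from workcell import arm
def save(n,name):
    p,d=arm.camera(n); cv2.imwrite(f'pics/{name}.png',p[:,:,::-1]); np.savez(f'pics/{name}.npz',p=p,d=d); return p,d
def toworld(n,px,d,T=None):
    i=arm.camera_info(n); K=np.array(i['camera_matrix']); 
    u=cv2.undistortPoints(np.array(px,float).reshape(-1,1,2),K,np.array(i['dist'],float)).reshape(-1,2)
    d=np.array(d,float).reshape(-1)
    c=np.c_[u*d[:,None],d,np.ones(len(d))]
    T=np.array(i['extrinsics']) if T is None else T
    return (c@T.T)[:,:3]
E
python3 - <<'E'
from h import *
s=arm.state(); print({k:np.round(v,3).tolist() for k,v in s.items()})
save('top','top0'); save('scene','scene0')
print(arm.camera_info('top')); print(arm.camera_info('wrist'))
E
```

```text
{'time': 0.0, 'q': [-1.371, 0.333, -0.065, 1.461, 0.022, 1.35, -0.088], 'qvel': [-0.002, 0.001, -0.002, 0.001, 0.003, -0.001, -0.0], 'joint_torque': [0.001, -62.326, 0.025, -38.989, -0.061, 0.04, 0.0], 'tool_pos': [0.138, 0.609, 0.222], 'ee_rot': [-0.349, -3.122, 0.002], 'wrist_force': [-0.097, 0.252, 0.692], 'torque': [0.027, 0.052, -0.007], 'width': 0.087}
{'camera_matrix': array([[495.1181902 ,   0.        , 315.34459115],
       [  0.        , 495.1181902 , 207.50808797],
       [  0.        ,   0.        ,   1.        ]]), 'dist': array([-0.0990863,  0.       ,  0.       ,  0.       ,  0.       ]), 'extrinsics': array([[ 0.06858345, -0.97254313,  0.22238742,  0.11116752],
       [-0.99764101, -0.06751756,  0.01240142, -0.07199956],
       [ 0.00295414, -0.22271334, -0.9748795 ,  1.59296722],
       [ 0.        ,  0.        ,  0.        ,  1.        ]])}
{'camera_matrix': array([[280.92255608,   0.        , 321.5040805 ],
       [  0.        , 280.92255608, 197.02374591],
       [  0.        ,   0.        ,   1.        ]]), 'dist': array([-0.01403017,  0.        ,  0.        ,  0.        ,  0.        ]), 'mount': array([[ 1.03039903e-04, -9.68439843e-01, -2.49247385e-01,
         6.82577250e-02],
       [ 9.99999927e-01,  8.14415874e-06,  3.81760345e-04,
         8.12307790e-04],
       [-3.67682019e-04, -2.49247406e-01,  9.68439774e-01,
        -1.61007393e-01],
       [ 0.00000000e+00,  0.00000000e+00,  0.00000000e+00,
         1.00000000e+00]])}
```

View pics/top0.png

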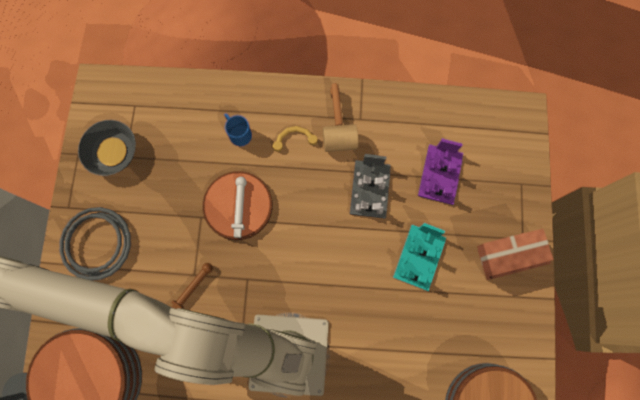

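View pics/scene0.png

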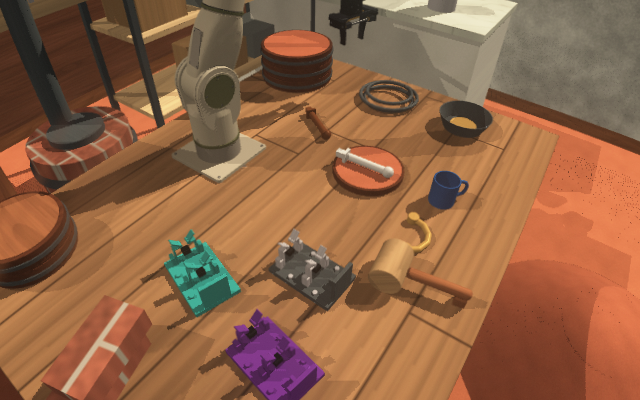

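In the top view, the bar-shaped things are the silver one on the round board (240,205) and a brown one on the bench (193,285). The silver one fits (aluminium, on the board). The fixture is the dark steel one at (371,188), not the purple (441,172) or turquoise (420,257) one. I'll confirm this in a crop and measure.

Run:
```python
from h import *
z=np.load('pics/top0.npz');p,d=z['p'],z['d']
a=cv2.resize(p[160:250,190:290],None,fx=4,fy=4,interpolation=cv2.INTER_CUBIC)
b=cv2.resize(p[145:235,335:435],None,fx=4,fy=4,interpolation=cv2.INTER_CUBIC)
cv2.imwrite('pics/crop1.png',np.hstack([a,b])[:,:,::-1])
vv,uu=np.mgrid[0:400,0:640]
W=toworld('top',np.c_[uu.ravel(),vv.ravel()],d.ravel()).reshape(400,640,3)
np.save('pics/W.npy',W)
# bar: pixels on board above z
R=W[160:250,190:290]; P=p[160:250,190:290].astype(int)
sat=P.max(2)-P.min(2)
m=(R[:,:,2]>0.03)&(R[:,:,2]<0.08)&(sat<60)&(P.max(2)>100)
X=R[m]; print(len(X), X.min(0),X.max(0))
(cx,cy),(w,h),ang=cv2.minAreaRect((X[:,:2]*1000).astype(np.float32)); print('bar rect',cx,cy,w,h,ang)
print('ztop',np.percentile(X[:,2],[5,50,95]))
# fixture
F=W[145:235,335:400]; PF=p[145:235,335:400].astype(int)
for lo,hi in [(0.008,0.03),(0.03,0.07),(0.07,0.12)]:
    m=(F[:,:,2]>lo)&(F[:,:,2]<hi); X=F[m]; r=cv2.minAreaRect((X[:,:2]*1000).astype(np.float32)); print(lo,hi,len(X),r,X[:,:2].mean(0))
```

```text
497 [0.35120238 0.17176609 0.03022828] [0.54816139 0.21147974 0.06934738]
bar rect 449.5986328125 192.44876098632812 196.6101531982422 35.305442810058594 2.6005055904388428
ztop [0.04256824 0.05363839 0.06178439]
0.008 0.03 1622 ((548.9361572265625, -220.24118041992188), (306.40557861328125, 215.99383544921875), 3.490365743637085) [ 0.54837083 -0.22618602]
0.03 0.07 409 ((580.0689697265625, -213.0579833984375), (256.8783874511719, 139.76217651367188), 21.947566986083984) [ 0.59070911 -0.20177905]
0.07 0.12 314 ((567.397705078125, -182.05532836914062), (161.89718627929688, 198.48037719726562), 85.74208068847656) [ 0.55755558 -0.22913524]
```

View pics/crop1.png

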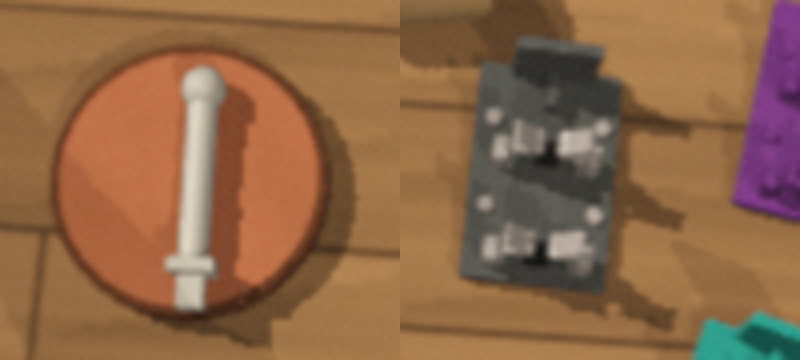

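The crop confirms it: silver bar on the red board, ball at top (203,85) and gate stub at bottom (190,290). The dark fixture has its stop plate at top (560,60) and its open end towards the robot. Next I'll fit both poses precisely.

Run:
```python
from h import *
from scipy.spatial.transform import Rotation as Ro
z=np.load('pics/top0.npz');p,d=z['p'],z['d'];W=np.load('pics/W.npy')
R=W[160:250,190:290]; P=p[160:250,190:290].astype(int)
sat=P.max(2)-P.min(2)
m=(R[:,:,2]>0.03)&(R[:,:,2]<0.08)&(sat<60)&(P.max(2)>100); X=R[m]
l=cv2.fitLine(X[(X[:,0]>.41)&(X[:,0]<.5)][:,:2].astype(np.float32),cv2.DIST_HUBER,0,.01,.01).ravel();print('line',l)
b=-l[:2]*np.sign(l[0]);t=(X[:,:2]-l[2:])@b;print('t',t.min(),t.max())
mid=l[2:]+b*(t.min()+96e-3+ (t.max()-t.min()-.199)/2);print('mid',mid,'yaw',np.degrees(np.arctan2(b[1],b[0])))
# fixture: dark low-saturation + clips within poly
F=W[145:235,340:400]; PF=p[145:235,340:400].astype(int); sat=PF.max(2)-PF.min(2)
F2=F[(sat<30)&(F[:,:,2]>0.005)&(F[:,:,2]<.13)]
fm=((sat<30)&(F[:,:,2]>0.008)).astype(np.uint8)
n,lab,st,_=cv2.connectedComponentsWithStats(fm); k=1+st[1:,4].argmax(); print(st[k])
m=lab==k
X=F[m]
pl=X[(X[:,2]<.025)]; print('plate',np.median(pl[:,2]),cv2.minAreaRect((pl[:,:2]*1000).astype(np.float32)))
for lo,hi in [(.03,.055),(.055,.075),(.075,.11)]:
    Y=X[(X[:,2]>lo)&(X[:,2]<hi)]; print(lo,len(Y)); 
Y=X[X[:,2]>.05]
lbl=cv2.kmeans((Y[:,:2]).astype(np.float32),5,None,(3,100,1e-6),10,cv2.KMEANS_PP_CENTERS)
for c in range(5): q=Y[lbl[1].ravel()==c]; print(len(q),q.mean(0).round(4),q.min(0).round(4),q.max(0).round(4))
s=arm.state(); M=Ro.from_rotvec(s['ee_rot']).as_matrix(); print(M.round(3))
```

```text
line [0.9992905  0.03766189 0.45490655 0.19191836]
t -0.09307904668331325 0.10361904538251832
mid [0.45313781 0.1918517 ] yaw -177.84161
[  10    9   40   64 2056]
plate 0.016117282870472982 ((548.7630615234375, -228.66371154785156), (119.3050765991211, 186.8778533935547), 87.3169937133789)
0.03 238
0.055 85
0.075 258
56 [ 0.559  -0.2092  0.0793] [ 0.5507 -0.2265  0.0503] [ 0.5695 -0.1987  0.0997]
9 [ 0.1112 -0.072   1.593 ] [ 0.1112 -0.072   1.593 ] [ 0.1112 -0.072   1.593 ]
132 [ 0.6335 -0.2296  0.0772] [ 0.628  -0.2641  0.0506] [ 0.642  -0.1982  0.0961]
121 [ 0.4744 -0.2267  0.0802] [ 0.4638 -0.2654  0.0506] [ 0.4871 -0.1943  0.1018]
68 [ 0.5578 -0.247   0.0781] [ 0.5483 -0.2658  0.0511] [ 0.5684 -0.2292  0.0985]
[[-0.975  0.221 -0.   ]
 [ 0.221  0.975 -0.001]
 [-0.    -0.001 -1.   ]]
```

```bash
python3 -m handwheel '[[[0,0,-3,-0.03,-0.026,0,0.087],[0,0,-6,-0.06,-0.052,0,0.087],[0,0,-9,-0.09,-0.078,0,0.087],[0,0,-12,-0.12,-0.104,0,0.087],[0,0,-15,-0.15,-0.13,0,0.087]]]' 40
python3 - <<'E'
from h import *
from scipy.spatial.transform import Rotation as Ro
s=arm.state(); M=Ro.from_rotvec(s['ee_rot']).as_matrix(); print(M.round(3)); t=np.array([.453,.192,.15])
print(s['time'],s['tool_pos'],M.T@(t-s['tool_pos']))
E
```

```text
time: 0.6
tool_pos: [0.2564, 0.448, 0.2223]
ee_rot: [0.065, -3.141, 0.0]
wrist_force: [0.7, -0.1, 0.5]
width: 0.0872
[[-0.999 -0.041 -0.   ]
 [-0.041  0.999 -0.   ]
 [ 0.    -0.    -1.   ]]
0.6 [0.25638815 0.44801456 0.22226056] [-0.18594055 -0.26385656  0.07229865]
```

```bash
python3 -m handwheel '[[[0,0,0,-0.026,-0.037,0,0.087],[0,0,0,-0.052,-0.074,0,0.087],[0,0,0,-0.078,-0.111,0,0.087],[0,0,0,-0.104,-0.148,0.01,0.087],[0,0,0,-0.13,-0.185,0.02,0.087]]]'
python3 -m handwheel '[[[0,0,0,-0.02,-0.03,0.02,0.087],[0,0,0,-0.04,-0.06,0.04,0.087],[0,0,0,-0.05,-0.075,0.05,0.087],[0,0,0,-0.05,-0.075,0.05,0.087]]]'
python3 - <<'E'
from h import *
from scipy.spatial.transform import Rotation as Ro
s=arm.state(); M=Ro.from_rotvec(s['ee_rot']).as_matrix(); print(M.round(3)); t=np.array([.453,.192,.029])
print(s['time'],s['tool_pos'],M.T@(t-s['tool_pos']))
T=np.eye(4);T[:3,:3]=M;T[:3,3]=s['tool_pos'];np.save('pics/T1.npy',T@arm.camera_info('wrist')['mount'])
save('wrist','w1')
E
```

```text
time: 1.1
tool_pos: [0.3936, 0.2682, 0.2024]
ee_rot: [-0.061, 3.141, 0.001]
wrist_force: [-0.2, 0.3, 0.5]
width: 0.0872
time: 1.5
tool_pos: [0.446, 0.1937, 0.1509]
ee_rot: [0.054, -3.139, 0.003]
wrist_force: [-0.7, 0.2, 0.8]
width: 0.087
[[-0.999 -0.034 -0.002]
 [-0.034  0.999 -0.002]
 [ 0.002 -0.002 -1.   ]]
1.5 [0.44603102 0.19372095 0.15091066] [-0.00717133 -0.00169446  0.1218993 ]
```

View pics/w1.png

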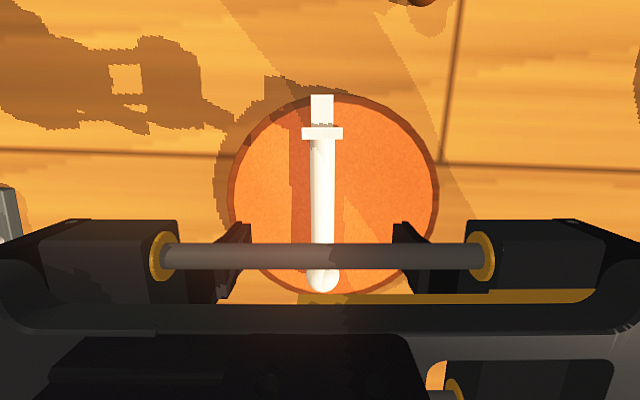

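The wrist view shows the silver bar between the open fingers: stub end (322,95), collar (322,132), ball (323,280), and it's parallel to tool x. I'll check its position from the depth.

Run:
```python
from h import *
z=np.load('pics/w1.npz');p,d=z['p'].astype(int),z['d'];T=np.load('pics/T1.npy')
vv,uu=np.mgrid[85:240,290:360]
W=toworld('wrist',np.c_[uu.ravel(),vv.ravel()],d[85:240,290:360].ravel(),T).reshape(155,70,3)
P=p[85:240,290:360]; m=(P.max(2)-P.min(2)<50)&(P.min(2)>130)&(W[:,:,2]>.03)&(W[:,:,2]<.08)
X=W[m];print(len(X),X.min(0),X.max(0))
Y=X[(X[:,0]>.40)];l=cv2.fitLine(Y[:,:2].astype(np.float32),cv2.DIST_HUBER,0,.01,.01).ravel();b=-l[:2]*np.sign(l[0])
t=(X[:,:2]-l[2:])@b; stub=l[2:]+b*np.percentile(t,99.5); print('stub',stub,'mid',stub-b*.103,'b',b,'ztop',np.percentile(Y[:,2],95))
```

```text
3039 [0.35205664 0.17516185 0.04120966] [0.49097664 0.21035732 0.06061299]
stub [0.3523675  0.19368491] mid [0.45531401 0.19700367] b [-0.9994808  -0.03222094] ztop 0.05351577985115336
```

```bash
python3 -m handwheel '[[[0,0,0,-0.008,0,0.03,0.087],[0,0,0,-0.008,0,0.06,0.087],[0,0,0,-0.008,0,0.085,0.087],[0,0,0,-0.008,0,0.105,0.087],[0,0,0,-0.008,0,0.115,0.087]]]'
python3 -m handwheel '[[[0,0,0,0,0,0,0.087],[0,0,0,0,0,0.003,0.087],[0,0,0,0,0,0.006,0.087],[0,0,0,0,0,0.006,0.087]]]'
```

```text
time: 2.05
tool_pos: [0.4524, 0.1984, 0.0364]
ee_rot: [0.064, -3.139, 0.0]
wrist_force: [0.3, -0.3, 0.0]
width: 0.0866
time: 2.45
tool_pos: [0.4538, 0.1975, 0.0319]
ee_rot: [-0.062, 3.14, 0.001]
wrist_force: [-0.3, 0.3, -0.6]
width: 0.0869
```

```bash
python3 -m handwheel '[[[0,0,0,0,-0.002,0.002,0.07],[0,0,0,0,-0.002,0.002,0.05],[0,0,0,0,-0.002,0.002,0.04],[0,0,0,0,-0.002,0.002,0.03],[0,0,0,0,-0.002,0.002,0.0]]]' 10
python3 -m handwheel '[[[0,0,0,0,0,0,0],[0,0,0,0,0,0,0],[0,0,0,0,0,0,0],[0,0,0,0,0,0,0],[0,0,0,0,0,0,0]]]' 50
```

```text
time: 2.95
tool_pos: [0.4538, 0.1952, 0.0296]
ee_rot: [-0.061, 3.141, 0.0]
wrist_force: [0.3, 0.1, -1.1]
width: 0.0552
time: 3.45
tool_pos: [0.4538, 0.195, 0.0296]
ee_rot: [-0.061, 3.141, -0.0]
wrist_force: [-0.4, -0.6, 0.5]
width: 0.0232
```

```bash
python3 -m handwheel '[[[0,0,0,0,0,-0.015,0],[0,0,0,0,0,-0.04,0],[0,0,0,0,0,-0.07,0],[0,0,0,0,0,-0.1,0],[0,0,0,0,0,-0.13,0]]]' 60
python3 - <<'E'
from h import *
from scipy.spatial.transform import Rotation as Ro
s=arm.state(); M=Ro.from_rotvec(s['ee_rot']).as_matrix(); print(M.round(3)); t=np.array([.517,-.2275,.16])
print(s['time'],s['tool_pos'],s['wrist_force'],s['width'],M.T@(t-s['tool_pos']))
E
```

```text
time: 3.95
tool_pos: [0.4532, 0.1949, 0.1602]
ee_rot: [0.061, -3.14, 0.001]
wrist_force: [0.3, 0.5, -3.3]
width: 0.0226
[[-0.999 -0.039 -0.001]
 [-0.039  0.999 -0.   ]
 [ 0.001 -0.    -1.   ]]
3.95 [0.45315107 0.19492555 0.16022645] [ 0.34253092  0.505386   -3.32912871] 0.02257141297939164 [-4.73287751e-02 -4.24593859e-01  3.51437844e-04]
```

```bash
python3 -m handwheel '[[[0,0,0,-0.01,-0.03,-0.01,0],[0,0,0,-0.03,-0.065,-0.02,0],[0,0,0,-0.05,-0.1,-0.03,0],[0,0,0,-0.07,-0.14,-0.04,0],[0,0,0,-0.085,-0.18,-0.04,0]]]'
python3 -m handwheel '[[[0,0,0,-0.015,-0.04,0,0],[0,0,0,-0.035,-0.08,0,0],[0,0,0,-0.045,-0.11,0,0],[0,0,0,-0.05,-0.12,0,0],[0,0,0,-0.05,-0.12,0,0]]]'
python3 - <<'E'
from h import *
from scipy.spatial.transform import Rotation as Ro
s=arm.state(); M=Ro.from_rotvec(s['ee_rot']).as_matrix(); print(M.round(3),np.abs(s['qvel']).max())
T=np.eye(4);T[:3,:3]=M;T[:3,3]=s['tool_pos'];np.save('pics/T2.npy',T@arm.camera_info('wrist')['mount'])
save('wrist','w2')
E
```

```text
time: 4.45
tool_pos: [0.5469, 0.0173, 0.2005]
ee_rot: [-0.062, 3.139, 0.001]
wrist_force: [-0.4, 1.0, -3.4]
width: 0.0228
time: 4.95
tool_pos: [0.6001, -0.1011, 0.1987]
ee_rot: [0.057, -3.14, 0.001]
wrist_force: [-0.9, 0.7, -3.8]
width: 0.0225
[[-0.999 -0.036 -0.001]
 [-0.036  0.999 -0.001]
 [ 0.001 -0.001 -1.   ]] 0.042314951042810287
```

View pics/w2.png

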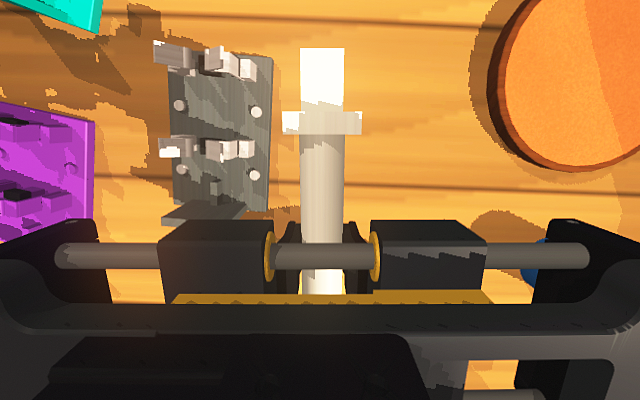

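The bar is held, with its stub at (322,60) and collar at (322,122). The steel fixture sits to the left: clip_b at (205,60), clip_a at (205,150), stop plate at (200,212). Now fitting both from the wrist depth.

Run:
```python
from h import *
z=np.load('pics/w2.npz');p,d=z['p'].astype(int),z['d'];T=np.load('pics/T2.npy')
vv,uu=np.mgrid[0:400,0:640]
W=toworld('wrist',np.c_[uu.ravel(),vv.ravel()],d.ravel(),T).reshape(400,640,3)
S=(slice(30,225),slice(140,275))
F=W[S];P=p[S];sat=P.max(2)-P.min(2)
m=(F[:,:,2]>.008)&(F[:,:,2]<.12)&(d[S]>0)
n,lab,st,_=cv2.connectedComponentsWithStats(m.astype(np.uint8));k=1+st[1:,4].argmax();print(st[k]);X=F[lab==k]
pl=X[np.abs(X[:,2]-.015)<.006];print('plate',np.median(pl[:,2]),cv2.minAreaRect((pl[:,:2]*1000).astype(np.float32)))
# holes / edges per clip: lips tips
Y=X[X[:,2]>.03]
for lo,hi in [(.44,.515),(.515,.60)]:
    q=Y[(Y[:,0]>lo)&(Y[:,0]<hi)]
    print('x',np.percentile(q[:,0],[1,50,99]).round(4),'y',np.percentile(q[:,1],[1,50,99]).round(4),'z',q[:,2].max())
    t=q[q[:,2]>.085];print(' top',len(t)); 
    for sgn in (1,-1):
        tt=t[(t[:,1]+.2275)*sgn>0]; print('  ',len(tt),tt.mean(0).round(4),tt.min(0).round(4),tt.max(0).round(4))
st=Y[Y[:,0]>.60];print('stop',len(st),np.percentile(st,[1,50,99],axis=0).round(4) if len(st) else '')
# bar
S=(slice(40,220),slice(275,370));B=W[S];m=(B[:,:,2]>.15)&(B[:,:,2]<.26);X=B[m]
r=X[(X[:,0]<.585)&(X[:,0]>.54)];l=cv2.fitLine(r[:,:2].astype(np.float32),cv2.DIST_HUBER,0,.01,.01).ravel();b=-l[:2]*np.sign(l[0]);t=(X[:,:2]-l[2:])@b
stub=l[2:]+b*np.percentile(t,99.5);print('bar yaw',np.degrees(np.arctan2(b[1],b[0])),'stub',stub,'mid',stub-b*.103)
for a,c in [(.50,.515),(.53,.55),(.56,.58)]:
  q=X[(X[:,0]>a)&(X[:,0]<c)];print(a,np.percentile(q[:,2],95),q[:,1].min(),q[:,1].max())
```

```text
[   13    10   120   185 17177]
plate 0.013920731599097375 ((548.2544555664062, -225.99685668945312), (120.63760375976562, 185.57725524902344), 87.00159454345703)
x [0.4661 0.4771 0.4861] y [-0.2602 -0.2206 -0.18  ] z 0.09343799134516001
 top 466
   180 [ 0.4764 -0.1952  0.0893] [ 0.4672 -0.201   0.085 ] [ 0.4857 -0.1911  0.0934]
   286 [ 0.4745 -0.2486  0.0887] [ 0.4649 -0.2549  0.085 ] [ 0.4835 -0.2425  0.0932]
x [0.5491 0.5588 0.5698] y [-0.2624 -0.2193 -0.1838] z 0.09301869189157808
 top 385
   143 [ 0.5608 -0.1999  0.0896] [ 0.552  -0.2054  0.0851] [ 0.57   -0.1959  0.0926]
   242 [ 0.5579 -0.2522  0.0888] [ 0.5491 -0.258   0.085 ] [ 0.5673 -0.2471  0.093 ]
stop 1309 [[ 0.6044 -0.2639  0.0306]
 [ 0.6302 -0.2323  0.06  ]
 [ 0.6383 -0.1954  0.0876]]
bar yaw -177.66512 stub [ 0.49849866 -0.10409346] mid [ 0.60141315 -0.09989725]
0.5 0.22115814144254534 -0.11361165491436925 -0.09309648656803088
0.53 0.22890188015872423 -0.12056768466986421 -0.08442713185365235
0.56 0.22241752152768238 -0.11294942025237531 -0.08895883886534221
```

```bash
python3 -m handwheel '[[[0,0,1,0.02,-0.027,0,0],[0,0,2.5,0.045,-0.06,0.01,0],[0,0,4,0.07,-0.095,0.025,0],[0,0,5,0.085,-0.118,0.045,0],[0,0,5,0.088,-0.122,0.06,0]]]'
python3 -m handwheel '[[[0,0,0,0,0,0,0],[0,0,0,0,0,0,0]]]'
python3 - <<'E'
from h import *
from scipy.spatial.transform import Rotation as Ro
s=arm.state(); M=Ro.from_rotvec(s['ee_rot']).as_matrix(); print(M.round(3),np.degrees(np.arctan2(M[1,0],M[0,0]))); t=np.array([.5165,-.226,.0476])
print(s['tool_pos'],s['wrist_force'],M.T@(t-s['tool_pos']))
T=np.eye(4);T[:3,:3]=M;T[:3,3]=s['tool_pos'];np.save('pics/T3.npy',T@arm.camera_info('wrist')['mount'])
save('wrist','w3'); save('scene','s3')
z=np.load('pics/s3.npz');cv2.imwrite('pics/s3c.png',cv2.resize(z['p'][130:330,220:420],None,fx=3,fy=3)[:,:,::-1])
E
```

```text
time: 5.5
tool_pos: [0.5148, -0.2262, 0.1387]
ee_rot: [-0.081, -3.14, -0.001]
wrist_force: [-0.9, 0.4, -4.3]
width: 0.0224
time: 5.7
tool_pos: [0.5181, -0.2224, 0.1397]
ee_rot: [0.071, 3.141, 0.002]
wrist_force: [0.9, -0.1, -3.2]
width: 0.0227
[[-0.999  0.045  0.   ]
 [ 0.045  0.999  0.001]
 [-0.     0.001 -1.   ]] 177.40705390452038
[ 0.51810485 -0.22235013  0.1397308 ] [ 0.86126417 -0.05715306 -3.24569097] [ 0.00144512 -0.00382321  0.09212642]
```

View pics/w3.png

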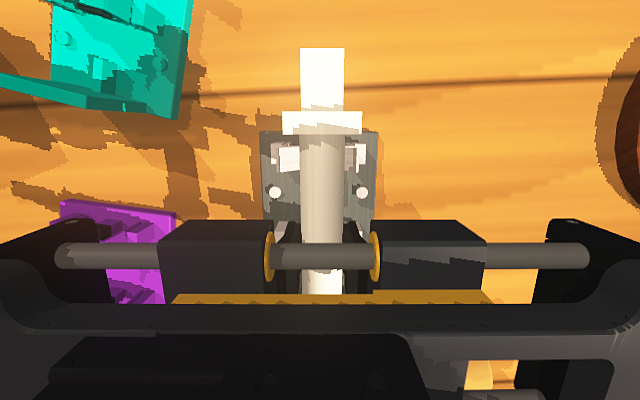

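View pics/s3c.png

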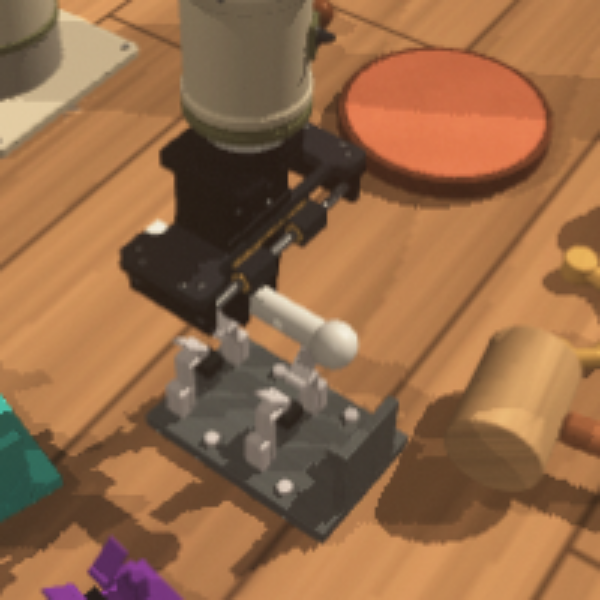

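The wrist view shows the bar over the fixture. Clip_b lips at (289,157) and (355,155), base screws at (275,192) and (362,192), bar column about 322. The scene view agrees, with the ball towards the stop plate. I'll measure the offset from this picture.

Run:
```python
from h import *
s=arm.state();print(s['time'],s['tool_pos'],s['ee_rot'])
z=np.load('pics/w3.npz');p,d=z['p'].astype(int),z['d'];mt=arm.camera_info('wrist')['mount']
vv,uu=np.mgrid[0:400,0:640]
W=toworld('wrist',np.c_[uu.ravel(),vv.ravel()],d.ravel(),np.array(mt)).reshape(400,640,3) # tool frame
h=.1397-W[:,:,2]
def rows(name,m):
    X=W[m];print(name,len(X),np.percentile(X,[1,99],axis=0).round(4).tolist(), 'ymid',(np.percentile(X[:,1],1)+np.percentile(X[:,1],99))/2)
box=np.zeros(h.shape,bool);box[128:215,240:400]=1
rows('lips',box&(h>.075)&(h<.1))
for r in (150,170,190,205):
    rr=np.zeros_like(box);rr[r-3:r+4,230:410]=1
    rows('plate row%d'%r,rr&(h>.008)&(h<.022))
for r in (150,170,190,205):
    rr=np.zeros_like(box);rr[r-3:r+4,280:370]=1
    rows('bar row%d'%r,rr&(h>.12)&(h<.18))
rr=np.zeros_like(box);rr[45:215,280:370]=1;rows('bar all',rr&(h>.12)&(h<.18))
```

```text
5.8 [ 0.51861086 -0.22289847  0.14036106] [7.10023004e-02 3.13936256e+00 6.61619987e-04]
lips 906 [[0.0335, -0.0331, 0.0472], [0.0515, 0.0284, 0.0621]] ymid -0.0023366548321734123
plate row150 159 [[0.0403, -0.0613, 0.1243], [0.0465, 0.0575, 0.1281]] ymid -0.001907450245482046
plate row170 312 [[0.0197, -0.0613, 0.1238], [0.0262, 0.057, 0.1274]] ymid -0.0021449645923418657
plate row190 485 [[-0.0015, -0.0612, 0.1195], [0.0061, 0.0562, 0.1273]] ymid -0.0025103737038163557
plate row205 477 [[-0.018, -0.0613, 0.124], [-0.0109, 0.0567, 0.1279]] ymid -0.0023119604934582275
bar row150 318 [[0.0541, -0.0107, -0.024], [0.0577, 0.0126, -0.0136]] ymid 0.0009208839434378981
bar row170 308 [[0.0439, -0.0103, -0.0241], [0.0479, 0.0121, -0.0148]] ymid 0.0009087298460470992
bar row190 308 [[0.0329, -0.0105, -0.0242], [0.0378, 0.0125, -0.0141]] ymid 0.0009652095783261073
bar row205 307 [[0.0244, -0.0108, -0.0239], [0.0301, 0.0127, -0.0133]] ymid 0.0009394906729525629
bar all 8118 [[0.0237, -0.0154, -0.0305], [0.1014, 0.0175, -0.0144]] ymid 0.0010306500451840632
```

```bash
python3 -m handwheel '[[[0,0,0,0,-0.003,0.01,0],[0,0,0,0,-0.003,0.025,0],[0,0,0,0,-0.003,0.04,0],[0,0,0,0,-0.003,0.05,0],[0,0,0,0,-0.003,0.053,0]]]'
python3 -m handwheel '[[[0,0,0,0,0,0,0],[0,0,0,0,0,0.003,0],[0,0,0,0,0,0.006,0],[0,0,0,0,0,0.009,0],[0,0,0,0,0,0.009,0]]]'
```

```text
time: 6.3
tool_pos: [0.516, -0.2273, 0.0845]
ee_rot: [-0.076, -3.138, -0.001]
wrist_force: [-0.6, 0.4, -3.1]
width: 0.0227
time: 6.8
tool_pos: [0.5169, -0.2275, 0.0772]
ee_rot: [-0.076, -3.14, -0.0]
wrist_force: [0.1, -0.1, -3.5]
width: 0.0226
```

```bash
python3 -m handwheel '[[[0,0,0,0,0.001,0.002,0],[0,0,0,0,0.001,0.004,0],[0,0,0,0,0.001,0.006,0],[0,0,0,0,0.001,0.006,0]]]'
python3 - <<'E'
from h import *
save('scene','s4')
z=np.load('pics/s4.npz');cv2.imwrite('pics/s4c.png',cv2.resize(z['p'][190:330,240:380],None,fx=4,fy=4)[:,:,::-1])
E
```

```text
time: 7.2
tool_pos: [0.5173, -0.2263, 0.0715]
ee_rot: [0.075, 3.14, 0.001]
wrist_force: [-0.3, 2.0, -1.6]
width: 0.0229
```

View pics/s4c.png

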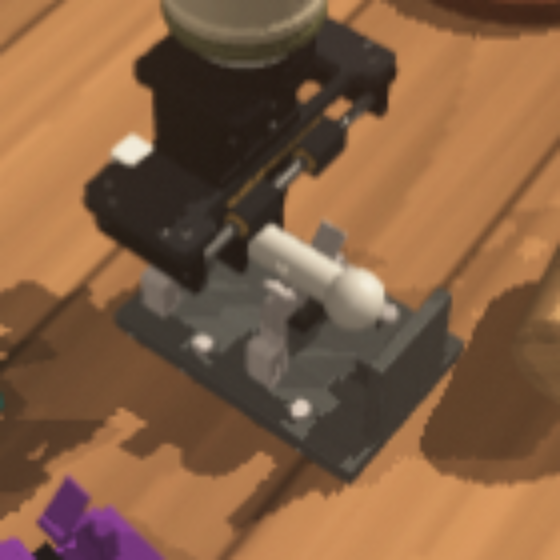

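The bar lies in the mouths of both clips, with the ball at (360,297) in the crop and the plate to its right. First contact shows in the force. Now pressing in small steps.

```bash
python3 -m handwheel '[[[0,0,0,0,0,0.001,0],[0,0,0,0,0,0.002,0],[0,0,0,0,0,0.003,0],[0,0,0,0,0,0.004,0],[0,0,0,0,0,0.004,0]]]' 60
python3 -m handwheel '[[[0,0,0,0,0,0.001,0],[0,0,0,0,0,0.002,0],[0,0,0,0,0,0.003,0],[0,0,0,0,0,0.004,0],[0,0,0,0,0,0.004,0]]]'
```

```text
time: 7.75
tool_pos: [0.5186, -0.2271, 0.0695]
ee_rot: [0.076, 3.137, -0.0]
wrist_force: [-1.7, 2.8, 14.3]
width: 0.0227
time: 8.25
tool_pos: [0.5195, -0.2271, 0.0659]
ee_rot: [0.075, 3.135, -0.001]
wrist_force: [0.2, 2.4, 16.3]
width: 0.0225
```

```bash
python3 -m handwheel '[[[0,0,0,0,0,0.001,0],[0,0,0,0,0,0.002,0],[0,0,0,0,0,0.003,0],[0,0,0,0,0,0.003,0]]]'
python3 -m handwheel '[[[0,0,0,0,0,0.001,0],[0,0,0,0,0,0.002,0],[0,0,0,0,0,0.003,0],[0,0,0,0,0,0.003,0]]]'
```

```text
time: 8.65
tool_pos: [0.5194, -0.227, 0.0625]
ee_rot: [0.075, 3.136, -0.001]
wrist_force: [2.0, 2.4, 10.9]
width: 0.0225
time: 9.05
tool_pos: [0.5188, -0.2268, 0.0588]
ee_rot: [0.075, 3.137, -0.0]
wrist_force: [2.2, 1.8, 5.2]
width: 0.0231
```

Past the peak and the force is falling. Continuing gently.

```bash
python3 -m handwheel '[[[0,0,0,0,0,0.001,0],[0,0,0,0,0,0.002,0],[0,0,0,0,0,0.003,0],[0,0,0,0,0,0.003,0]]]'
python3 -m handwheel '[[[0,0,0,0,0,0.001,0],[0,0,0,0,0,0.002,0],[0,0,0,0,0,0.003,0],[0,0,0,0,0,0.003,0]]]'
```

```text
time: 9.45
tool_pos: [0.5175, -0.2265, 0.0545]
ee_rot: [0.075, 3.14, -0.0]
wrist_force: [3.6, 0.9, -0.6]
width: 0.0227
time: 9.85
tool_pos: [0.5162, -0.2265, 0.0507]
ee_rot: [-0.076, -3.139, -0.001]
wrist_force: [1.7, 1.5, -6.3]
width: 0.0227
```

```bash
python3 -m handwheel '[[[0,0,0,0,0,0.001,0],[0,0,0,0,0,0.002,0],[0,0,0,0,0,0.002,0]]]'
python3 -m handwheel '[[[0,0,0,0,0,0.001,0],[0,0,0,0,0,0.001,0]]]'
```

```text
time: 10.15
tool_pos: [0.5165, -0.2265, 0.049]
ee_rot: [-0.076, -3.139, -0.001]
wrist_force: [-0.3, 2.2, -9.1]
width: 0.0225
time: 10.35
tool_pos: [0.5167, -0.2265, 0.0482]
ee_rot: [-0.076, -3.14, -0.0]
wrist_force: [0.8, 3.5, -7.7]
width: 0.0231
```

```bash
python3 -m handwheel '[[[0,0,0,0,0,0.001,0],[0,0,0,0,0,0.001,0]]]'
```

```text
time: 10.55
tool_pos: [0.5169, -0.2266, 0.0475]
ee_rot: [-0.076, -3.14, -0.0]
wrist_force: [-1.6, 1.5, -5.7]
width: 0.0228
```

It's on the pads and at home height, so I'm releasing.

```bash
python3 -m handwheel '[[[0,0,0,0,0,0,0.03],[0,0,0,0,0,0,0.04],[0,0,0,0,0,0,0.055],[0,0,0,0,0,0,0.06],[0,0,0,0,0,0,0.06]]]'
python3 -m handwheel '[[[0,0,0,0,0,0,0.06],[0,0,0,0,0,-0.01,0.06],[0,0,0,0,0,-0.03,0.06],[0,0,0,0,0,-0.06,0.06],[0,0,0,0,0,-0.1,0.06]]]'
```

```text
time: 11.05
tool_pos: [0.5173, -0.2269, 0.0477]
ee_rot: [0.076, 3.14, -0.0]
wrist_force: [1.0, -0.5, 0.1]
width: 0.0537
time: 11.55
tool_pos: [0.5161, -0.2265, 0.1481]
ee_rot: [-0.076, -3.138, -0.0]
wrist_force: [0.7, 0.4, 0.6]
width: 0.0598
```

```bash
python3 -m handwheel '[[[0,0,0,-0.01,0.02,-0.03,0.06],[0,0,0,-0.03,0.05,-0.05,0.06],[0,0,0,-0.055,0.085,-0.06,0.06],[0,0,0,-0.07,0.11,-0.06,0.06],[0,0,0,-0.075,0.12,-0.06,0.06]]]'
python3 -m handwheel '[[[0,0,0,0,0,0,0.06],[0,0,0,0,0,0,0.06]]]'
python3 - <<'E'
from h import *
from scipy.spatial.transform import Rotation as Ro
s=arm.state(); M=Ro.from_rotvec(s['ee_rot']).as_matrix()
T=np.eye(4);T[:3,:3]=M;T[:3,3]=s['tool_pos'];T=T@arm.camera_info('wrist')['mount']
p,d=save('wrist','w5');save('scene','s5');p=p.astype(int)
cv2.imwrite('pics/s5c.png',cv2.resize(np.load('pics/s5.npz')['p'][190:330,240:380],None,fx=4,fy=4)[:,:,::-1])
vv,uu=np.mgrid[0:400,0:640]
W=toworld('wrist',np.c_[uu.ravel(),vv.ravel()],d.ravel(),T).reshape(400,640,3);np.save('pics/W5.npy',W)
b=np.array([-.9989,.047]);n=np.array([-.047,-.9989])
R=W[:,:,:2]-np.array([.517,-.225]);t=R@b;y=R@n;z=W[:,:,2]
for lo,hi in [(-.093,-.068),(-.06,-.055),(-.03,-.02),(-.01,.01),(.02,.03),(.055,.06),(.066,.074),(.08,.1)]:
    m=(t>lo)&(t<hi)&(np.abs(y)<.03)&(z>.045);q=y[m];print(lo,m.sum(),'ztop',np.percentile(z[m],97).round(4) if m.sum() else '', 'y',np.percentile(q,[1,99]).round(4) if m.sum() else '')
m=(np.abs(y)<.008)&(z>.055)&(z<.1)&(t>.05);print('stub end',t[m].max())
E
```

```text
time: 12.05
tool_pos: [0.5994, -0.1068, 0.2082]
ee_rot: [0.069, 3.14, 0.001]
wrist_force: [-1.4, -0.1, 0.2]
width: 0.06
time: 12.25
tool_pos: [0.597, -0.112, 0.2077]
ee_rot: [-0.078, -3.14, 0.001]
wrist_force: [0.8, -1.1, -0.0]
width: 0.06
-0.093 657 ztop 0.0765 y [-0.0171  0.0151]
-0.06 107 ztop 0.0712 y [-0.0116  0.0096]
-0.03 227 ztop 0.0712 y [-0.0117  0.0104]
-0.01 473 ztop 0.0711 y [-0.0115  0.0105]
0.02 246 ztop 0.0712 y [-0.0116  0.0099]
0.055 132 ztop 0.0712 y [-0.0124  0.0092]
0.066 421 ztop 0.0779 y [-0.0189  0.0172]
0.08 629 ztop 0.0696 y [-0.0106  0.0096]
stub end 0.10236532862108846
```

View pics/w5.png

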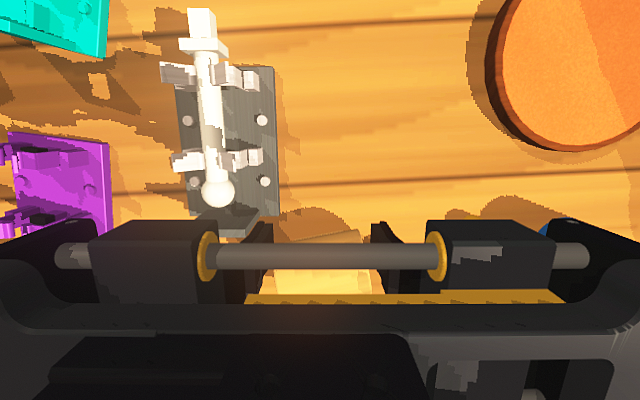

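View pics/s5c.png

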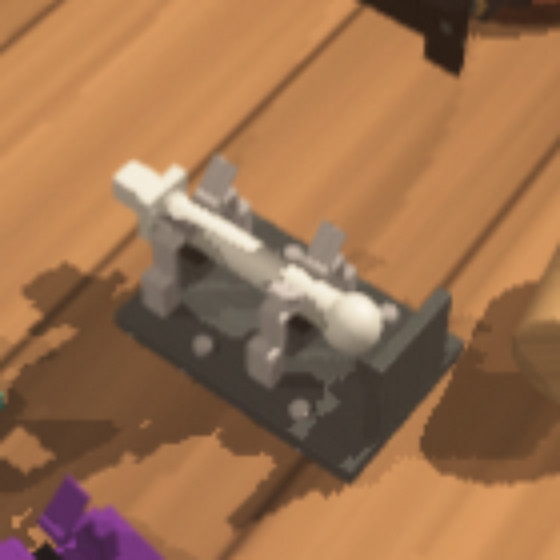

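The bar is home in both clips: axis about 59 mm high along its whole length, sideways offset about 0.5 mm. The stub is at (203,22) on the open side, and the ball at (217,192) faces the stop plate. The gripper is clear, so I'm handing in.

```bash
python3 -c "
from workcell import arm
print(arm.finish_job()); print(arm.state()['time'])"
```

```text
the job is handed in; nothing more can be done
None
the job is handed in; nothing more can be done
```

I took the aluminium bar off the round board and pressed it into both clips of the steel fixture. It is released and the job was handed in about 12.4 s in; no verdict was reported.

- **Pressing:** the measured wrist force rose to about 16 N upward near 18 mm above home. It then fell and turned into a downward pull as the jaws drew the bar in. I stopped pushing when the pads began to take the load, 3 mm after the draw-in. The pad squash itself was not measured.
- **Last check (wrist depth):** the bar's axis is about 59 mm above the bench and level along its length. It is about 0.5 mm off sideways and within about 1 mm lengthwise, with the stub on the open side and the ball towards the stop plate.
- **Disagreements:** the top and wrist cameras differed by 2–5 mm in y for the bar and the fixture. I worked from the wrist view relative to the held bar.
- **Bystanders:** I did not re-measure the mallet, mug and casting. The arm stayed well above them and I saw no unexpected forces.

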